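Pedal open the compost caddy

TASK

Open the white ceramic compost caddy so it is ready for the potting waste: press its yellow pedal right down to the stop, pause there for a moment, then let the pedal come back up. The lid stays open by itself. Leave the blue plastic bin beside it shut.

Things in the scene. Friction and masses are not known exactly. Their poses are not given: they have to be found in the camera images.
- caddy_pad (a point): Centre of the top of the white caddy's yellow pedal pad: 45 mm long (x), 55 wide (y), 14 thick. x points level (pedal up) from the pad to the caddy, y along the width, z up. Pedal up: 60 mm above the bench, pad sloping 0.15 rad, free end higher; at the stop: 32 mm, having gone straight down 28. The caddy's wall starts 97 mm off in +x; nothing else over 80 mm high is within 80.
- caddy_pedal (a joint): Hinge of the caddy's pedal: 0 rad up, 0.30 rad at its stop; level axis, 92 mm from the pad's centre on the caddy's side. Sprung, it comes up by itself; pushing the pad down takes about 4 N at first and up to 15 N at the stop.
- caddy_lid (a joint): Lid hinge of the white round ceramic caddy (130 mm diameter, 185 mm high, fixed on a steel plinth 160 x 150 mm), on the rim away from the pedal: 0 rad shut, 1.8 fully open, swinging up and away from the pedal. The pedal lifts it, 5.8 rad per rad of pedal; a full press carries it past upright, where it stays when the pedal comes back.
- bin_lid (a joint): Lid hinge of the blue square plastic bin (130 x 130, 180 high, mm), a bystander with plinth and yellow pedal like the caddy's: 0 rad shut; it must stay shut. Bin and caddy may stand either way round, side by side, 280 to 580 mm apart across the bench.

How it is judged:
By the outcome, as a careful person would: the job done as asked, in the order asked, and still so for the second after the job is handed in, with the robot touching nothing.
It also fails if it takes over 32 s, if anything falls off the work surface, if the arm or the gripper's body presses on something with over 40 N, if the wrist force passes 120 N, or if a joint passes its speed limit or range.

ROBOT

A 6-joint arm with a two-finger parallel gripper is mounted at the origin on the work surface. World frame = base frame: x ahead of the robot, y to its left, z up, the work surface at z = 0. Lengths are in m, angles in rad, forces in N, time in s.
With the tool pointing down it reaches from about 0.25 to 0.85 m from the base axis. Payload 12.5 kg.
Tool frame: the origin (TCP) lies at the very end of the fingers, on their centre line; the grasp point (between the pads) lies 19 mm behind it; z points along the fingers, x is the direction in which the jaws open and shut, and the axes are right-handed (so a half turn about z gives the same grasp; the last joint's range is limited). The gripper opens to 93 mm and grips with 3 to 60 N. Pads are 15 mm wide; open, the fingers measure 128 mm over their backs; the gripper's body (75 mm by 188 mm) begins 65 mm behind the grasp point.
Start: joints at [1.032, 0.351, 1.652, -0, 1.139, -0.085], TCP at [0.241, 0.494, 0.219] pointing down, gripper open.
Joint ranges: [-2.75, 2.75], [-0.79, 2.1], [0.01, 2.65], [-1.57, 4.71], [0.07, 3.14], [-2.87, 2.87]. Speed limits (rad/s): [2.22, 2.22, 2.79, 3.14, 3.14, 3.14].

INTERFACE

Orientations are given as a unit quaternion [w, x, y, z].
In Python, from bench import env gives the robot as it stands. The module is installed in compiled form; this text tells all that it offers.
- The arm moves only by the tool apply_moves, never from a script. Its argument "commands" is a list of rows, each a list of 7 numbers: the turn, a rotation vector about the world's x, y, z in rad, then the shift along the world's x, y, z in mm, then the finger opening in mm, from 0 to 93. A call has 1 to 5 rows; each row is the pose to reach, as a shift and turn from the pose measured when the call began; what a row does not reach only later rows make up. A row lasts 1/8 s, in which the tool goes at most 62.5 mm and 10.7 degrees, less where a joint would pass 70% of its speed; a pose out of reach is approached as far as the arm can. A call with a gripper value outside its range is refused whole. The fingers move at their own pace and stop on an object; "grip_force" is the grip in N (left out, the last holds). Time passes only in rows, so rows that repeat a pose let the fingers close. It gives the time, the measured TCP pose, the force and the opening at its end, in the units of the state.
- env.get_state(): the state, without advancing time (a new reading comes with each control period).
- env.capture(name): name is "side" or "top"; returns (picture, depth): 480x640x3 uint8, blue, green, red; 480x640 float32, m along the optical axis (not along the pixel's ray), 0 where there is no reading.
- env.camera_params(name): a dict with "fx", "fy", "cx", "cy" (pixels), "distortion" ([k1, k2, p1, p2, k3] as OpenCV has them; the pictures are not rectified), "R" (3x3) and "t" (3): a world point X has camera coordinates R X + t. Camera axes: x right, y down, z forward; pixel columns grow to the right and rows downward; lengths in m; the calibration is good to about 2 mm. A picture is of the moment at which its call begins. camera_params takes no time and is no camera call.
- env.sign_off(): hands the job in, once; it reports no verdict.
The state is a dict: "clock": time; "joint_positions": joint angles; "joint_velocities": joint speeds; "effort": joint torques, N m; "ee_pos": TCP position; "tool_rot": TCP orientation; "contact_force": force on the tool from outside, world axes, zero at the start; "wrist_torque": the same for the moment, N m; "width": finger opening in m.
Only numpy, scipy, OpenCV 4.12 (cv2) and the standard library are available. Lean on these libraries where they do the work, as an engineer would, in place of code of your own. Each camera call takes 0.05 s, during which the arm holds its last target.

## Working session

There is one attempt and no reset: what is moved stays moved. The work goes in short steps, Python scripts to look and compute and a tool call to move; the robot and the scene stay as the last step left them, time stands still between calls to the robot, and variables do not carry over. Pictures are saved under pics/ and viewed, and the job is handed in when it is done.

Besides the shell and the picture viewer there is one more tool, called after "Call:" by a JSON object that holds its "name" and its "arguments". apply_moves: Moves the arm, as the interface text tells. Its arguments: {"type":"object","properties":{"commands":{"type":"array"},"grip_force":{"type":"number"}},"required":["commands"]}

```bash
mkdir -p pics; python3 - <<'E'
from bench import env
import cv2,numpy as np
for n in("side","top"):
    p,d=env.capture(n); cv2.imwrite(f"pics/{n}0.png",p); np.save(f"pics/{n}0.npy",d)
    c=env.camera_params(n); print(n,c)
s=env.get_state(); print(s)
E
```

```text
side {'fx': 593.4595420297959, 'fy': 593.4595420297959, 'cx': 320.33110194648253, 'cy': 232.33177371677382, 'distortion': array([-0.06213859,  0.        ,  0.        ,  0.        ,  0.        ]), 'R': array([[ 0.97470837, -0.2225787 ,  0.0200576 ],
       [-0.1371651 , -0.66668701, -0.73260778],
       [ 0.17643503,  0.71132774, -0.68035544]]), 't': array([-0.62079592,  0.17669848,  1.10843576])}
top {'fx': 565.3007656968884, 'fy': 565.3007656968884, 'cx': 320.0080898542361, 'cy': 240.0687941531455, 'distortion': array([-0.10561472,  0.        ,  0.        ,  0.        ,  0.        ]), 'R': array([[ 0.01086717, -0.99993581,  0.00320759],
       [-0.99543278, -0.01112238, -0.09481499],
       [ 0.09484458, -0.00216257, -0.99548974]]), 't': array([-0.04052914,  0.63129338,  1.25254954])}
{'clock': 0.1, 'joint_positions': array([ 1.03239461e+00,  3.51162838e-01,  1.65233027e+00,  1.72639188e-05,
        1.13910205e+00, -8.45947895e-02]), 'joint_velocities': array([ 0.00163365, -0.00143957, -0.00046774,  0.00048012, -0.00064972,
       -0.00142824]), 'effort': array([-9.28159134e-04, -4.98020339e+01, -2.85705239e+01,  6.98826299e-02,
        2.39347166e-02, -8.00898761e-05]), 'ee_pos': array([0.24093281, 0.49409085, 0.21817729]), 'tool_rot': array([ 2.21777685e-04,  8.48055556e-01,  5.29907089e-01, -4.49590318e-04]), 'contact_force': array([0.4210098 , 0.87760744, 0.40838103]), 'wrist_torque': array([ 0.02761669, -0.02874341, -0.07121461]), 'width': 0.09301463597998441}
```

View pics/side0.png

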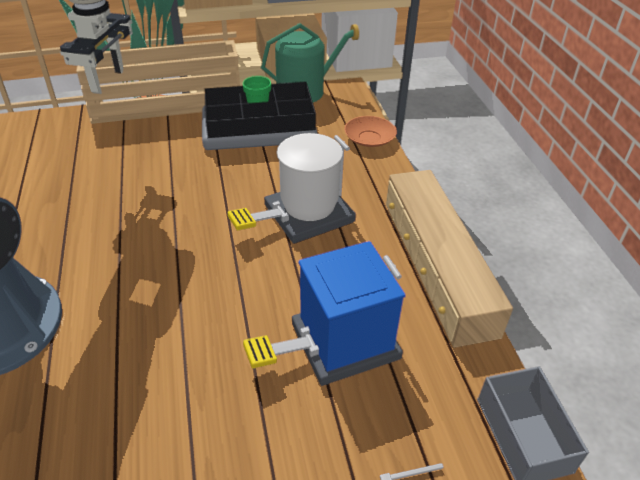

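View pics/top0.png

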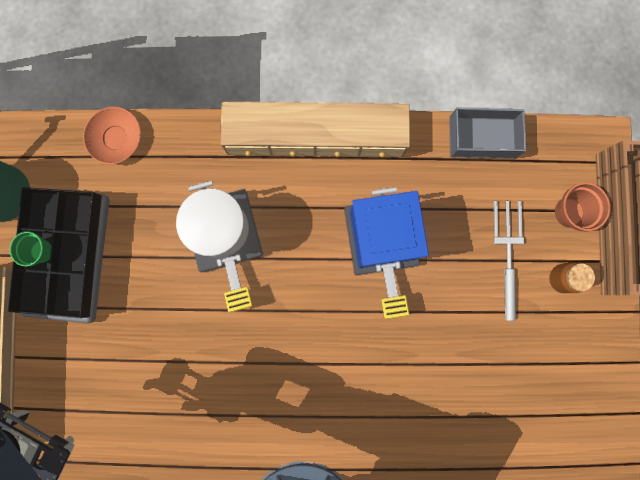

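The white caddy's yellow pad is at top (237,299) and side (242,217). The blue bin's pad is at top (395,306) and side (261,350). Both lids are shut. Next I'll segment the caddy's pad and locate it.

```bash
cat > h.py <<'E'
from bench import env
import cv2,numpy as np
def cloud(n,p,d,mask):
    c=env.camera_params(n); K=np.array([[c['fx'],0,c['cx']],[0,c['fy'],c['cy']],[0,0,1]])
    v,u=np.nonzero(mask&(d>0))
    q=cv2.undistortPoints(np.c_[u,v].astype(float)[:,None],K,c['distortion'])[:,0]
    z=d[v,u]; X=np.c_[q*z[:,None],z]
    return (X-c['t'])@c['R'],u,v
def yellow(p):
    h=cv2.cvtColor(p,cv2.COLOR_BGR2HSV); m=cv2.inRange(h,(22,120,100),(36,255,255))
    return cv2.morphologyEx(m,cv2.MORPH_CLOSE,np.ones((7,7)))>0
E
python3 - <<'E'
from h import *
win={'top':(215,260,280,320),'side':(222,262,202,234)}
for n in win:
    p=cv2.imread(f"pics/{n}0.png");d=np.load(f"pics/{n}0.npy")
    m=yellow(p); u0,u1,v0,v1=win[n]; w=np.zeros_like(m); w[v0:v1,u0:u1]=1
    X,u,v=cloud(n,p,d,m&w)
    X=X[X[:,2]>.03]
    print(n,len(X),X.mean(0),np.median(X,0),X.min(0),X.max(0))
    A=np.c_[X[:,:2]-X[:,:2].mean(0),np.ones(len(X))]; k=np.linalg.lstsq(A,X[:,2],rcond=None)[0]
    r=abs(X[:,2]-A@k)<.006; k=np.linalg.lstsq(A[r],X[r,2],rcond=None)[0]; print(' plane',k,'in',r.sum())
    Y=X[r]; rc=cv2.minAreaRect((Y[:,:2]*1000).astype(np.float32)); print(' rect',rc)
    # pedal arm dir
    # caddy white
    h=cv2.cvtColor(p,cv2.COLOR_BGR2HSV); wh=(h[...,1]<40)&(h[...,2]>150)
    b={'top':(170,255,185,260),'side':(275,345,135,220)}[n]; w=np.zeros_like(m); w[b[2]:b[3],b[0]:b[1]]=1
    C,_,_=cloud(n,p,d,wh&w); T=C[C[:,2]>.165]; print(' lid top',len(T),np.median(T,0),T.min(0),T.max(0), cv2.minEnclosingCircle((T[:,:2]*1000).astype(np.float32)))
    if n=='top':
        cv2.imwrite('pics/z.png',cv2.resize(p[170:330,160:280],None,fx=5,fy=3.75*1.0))
E
```

```text
top 494 [0.4962512  0.14608105 0.06046505] [0.49648504 0.14579814 0.06043517] [0.46988086 0.11644763 0.04979018] [0.52321436 0.17842654 0.06970345]
 plane [-0.1291166  -0.0409288   0.06055648] in 478
 rect ((496.5305480957031, 146.34022521972656), (44.0147819519043, 55.0179443359375), 14.716527938842773)
 lid top 3579 [0.65262426 0.1906484  0.18161255] [0.58487732 0.12403069 0.17036659] [0.7282041  0.25803783 0.19044602] ((659.3146362304688, 193.71249389648438), 75.68714141845703)
side 430 [0.49613018 0.14111428 0.05965127] [0.49603093 0.13850076 0.06031774] [0.46950975 0.11260295 0.04608657] [0.52375981 0.1777542  0.06650537]
 plane [-0.11831184  0.01713234  0.06012411] in 402
 rect ((496.2107849121094, 144.64471435546875), (46.17529296875, 60.107261657714844), 15.073062896728516)
 lid top 2007 [0.65145087 0.17914097 0.18222261] [0.58569822 0.11780114 0.17265676] [0.73241892 0.2573331  0.18904778] ((660.1981811523438, 192.68626403808594), 76.01620483398438)
```

Both cameras agree: pad centre (0.4965, 0.146, 0.060), +x yaw about 0.26 rad, which also points at the caddy body. I'll go over it with closed fingers and the jaws across the pad, so the gripper's narrow side faces the caddy.

Call:
{"name": "apply_moves", "arguments": {"commands": [[0,0,0.18,32,-43,0,0],[0,0,0.36,64,-87,0,0],[0,0,0.54,96,-130,0,0],[0,0,0.72,128,-174,0,0],[0,0,0.72,160,-217,0,0]], "grip_force": 20}}

```text
clock: 0.72
ee_pos: [0.4015, 0.2757, 0.2181]
tool_rot: [0.0, 0.606, 0.796, -0.0]
contact_force: [0.9, 1.0, 0.5]
width: 0.0473
```

Call:
{"name": "apply_moves", "arguments": {"commands": [[0,0,0,32,-43,0,0],[0,0,0,64,-87,0,0],[0,0,0,95,-130,-30,0],[0,0,0,95,-130,-80,0],[0,0,0,95,-130,-115,0]]}}

```text
clock: 1.35
ee_pos: [0.496, 0.1449, 0.101]
tool_rot: [-0.0, 0.606, 0.795, -0.001]
contact_force: [-0.2, 0.0, 0.3]
width: 0.0011
```

```bash
python3 - <<'E'
from h import *
p,d=env.capture("side"); cv2.imwrite("pics/s1.png",cv2.resize(p[60:300,150:410],None,fx=2.4,fy=2.4))
p,d=env.capture("top"); cv2.imwrite("pics/t1.png",cv2.resize(p[170:400,130:380],None,fx=2.4,fy=2.4))
s=env.get_state();print(s['ee_pos'],s['contact_force'],s['width'])
E
```

```text
[0.49442733 0.14503658 0.09991637] [-0.41717328 -0.12263475  1.45453033] 0.0006795467496985817
```

View pics/s1.png

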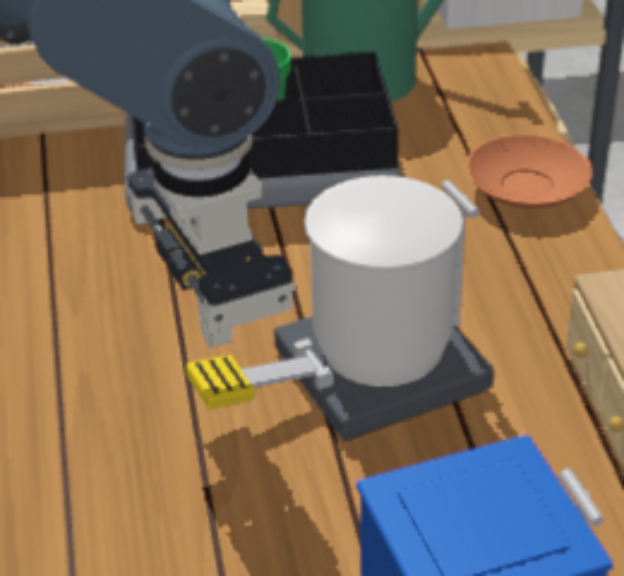

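View pics/t1.png

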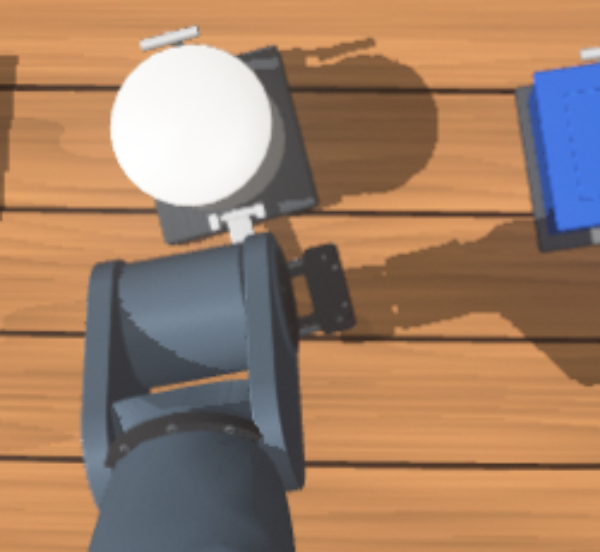

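The side view shows the closed fingertips at crop (215,340), right above the caddy's pad at (222,380). The top view shows the wrist clear of the lid's near rim. Next I'll descend and press.

Call:
{"name": "apply_moves", "arguments": {"commands": [[0,0,0,1,1,-20,0],[0,0,0,1,1,-35,0],[0,0,0,1,1,-42,0],[0,0,0,1,1,-48,0],[0,0,0,1,1,-54,0]]}}

```text
clock: 2.08
ee_pos: [0.4947, 0.1459, 0.0469]
tool_rot: [-0.002, 0.606, 0.796, -0.004]
contact_force: [-9.3, -4.4, 13.2]
width: 0.0006
```

Call:
{"name": "apply_moves", "arguments": {"commands": [[0,0,0,0,0,-5,0],[0,0,0,0,0,-9,0],[0,0,0,0,0,-12,0]]}}

```text
clock: 2.45
ee_pos: [0.4942, 0.1458, 0.0359]
tool_rot: [-0.003, 0.606, 0.796, -0.004]
contact_force: [-6.2, -2.2, 9.5]
width: 0.0008
```

Call:
{"name": "apply_moves", "arguments": {"commands": [[0,0,0,0,0,-2,0],[0,0,0,0,0,-4,0],[0,0,0,0,0,-4,0]]}}

```text
clock: 2.82
ee_pos: [0.4942, 0.1458, 0.033]
tool_rot: [-0.003, 0.605, 0.796, -0.004]
contact_force: [-4.9, -2.3, 9.1]
width: 0.0003
```

```bash
python3 - <<'E'
from h import *
p,d=env.capture("side"); cv2.imwrite("pics/s2.png",cv2.resize(p[60:300,150:410],None,fx=2.4,fy=2.4))
s=env.get_state();print(s['ee_pos'],s['contact_force'],s['width'])
E
```

```text
[0.49414975 0.14576857 0.03297529] [-4.13952389 -1.20249748  7.99815195] 0.0006193762609904879
```

View pics/s2.png

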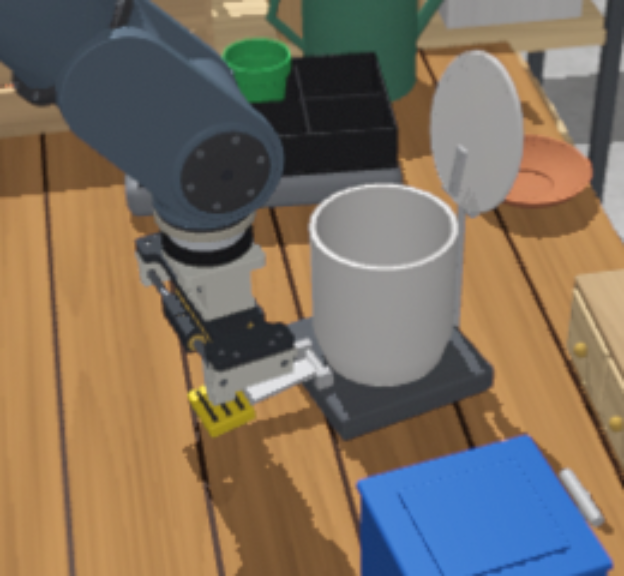

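The caddy's lid is standing about upright (crop (476,135)), and the blue lid is still shut. The force is only 8–9 N, so the pedal isn't on its stop yet. I'll press further in small steps.

Call:
{"name": "apply_moves", "arguments": {"commands": [[0,0,0,0,0,-1,0],[0,0,0,0,0,-2,0],[0,0,0,0,0,-2,0]]}}

```text
clock: 3.25
ee_pos: [0.4942, 0.1458, 0.0326]
tool_rot: [-0.003, 0.605, 0.796, -0.004]
contact_force: [-6.4, -1.4, 15.8]
width: 0.0007
```

Call:
{"name": "apply_moves", "arguments": {"commands": [[0,0,0,0,0,-2,0],[0,0,0,0,0,-3,0],[0,0,0,0,0,-3,0],[0,0,0,0,0,-3,0]]}}

```text
clock: 3.75
ee_pos: [0.4943, 0.1458, 0.0321]
tool_rot: [-0.003, 0.605, 0.796, -0.004]
contact_force: [-12.1, -3.8, 27.6]
width: 0.0005
```

On the stop: 28 N and the tip has stopped moving. I'll hold there.

Call:
{"name": "apply_moves", "arguments": {"commands": [[0,0,0,0,0,-2,0],[0,0,0,0,0,-2,0],[0,0,0,0,0,-2,0],[0,0,0,0,0,-2,0],[0,0,0,0,0,-2,0]]}}

```text
clock: 4.38
ee_pos: [0.4943, 0.1458, 0.0322]
tool_rot: [-0.002, 0.605, 0.796, -0.004]
contact_force: [-10.5, -3.7, 25.8]
width: 0.0005
```

```bash
python3 - <<'E'
from h import *
p,d=env.capture("side"); cv2.imwrite("pics/s3.png",cv2.resize(p[60:300,150:410],None,fx=2.4,fy=2.4))
s=env.get_state();print(s['ee_pos'],s['contact_force'],s['width'])
E
```

```text
[0.49428839 0.1457826  0.03223633] [-10.60252386  -3.99992608  23.85522282] 0.0003937455153839955
```

View pics/s3.png

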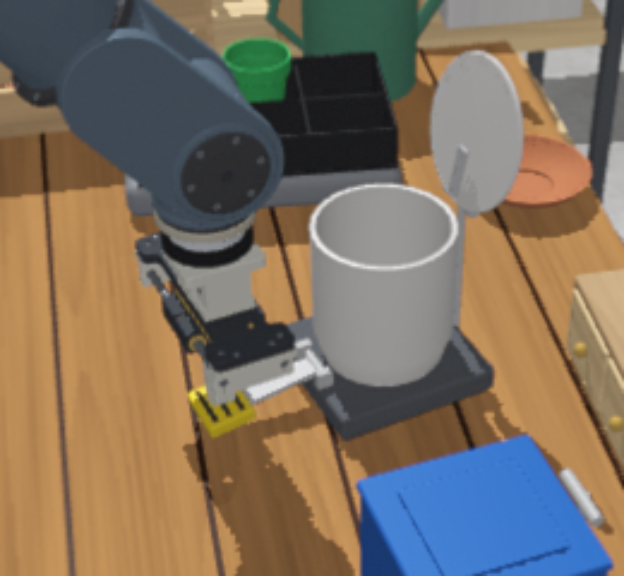

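Lid unchanged and past upright, pedal held on its stop for over a second. I'll let it up smoothly.

Call:
{"name": "apply_moves", "arguments": {"commands": [[0,0,0,0,0,6,0],[0,0,0,0,0,14,0],[0,0,0,0,0,22,0],[0,0,0,0,0,30,0],[0,0,0,0,0,45,0]]}}

```text
clock: 5.05
ee_pos: [0.4937, 0.1457, 0.0775]
tool_rot: [-0.003, 0.605, 0.796, -0.005]
contact_force: [0.5, -0.3, 0.5]
width: 0.0007
```

Call:
{"name": "apply_moves", "arguments": {"commands": [[0,0,0,0,0,40,0],[0,0,0,-15,0,80,0],[0,0,0,-50,0,120,0],[0,0,0,-90,0,120,0],[0,0,0,-110,0,120,0]]}}

```text
clock: 5.68
ee_pos: [0.3818, 0.1456, 0.1983]
tool_rot: [-0.003, 0.605, 0.796, -0.005]
contact_force: [0.5, -0.3, 0.0]
width: 0.0003
```

```bash
python3 - <<'E'
from h import *
p,d=env.capture("side"); cv2.imwrite("pics/s4.png",p)
p2,d2=env.capture("top"); cv2.imwrite("pics/t4.png",p2)
s=env.get_state();print(s['clock'],s['ee_pos'],s['contact_force'])
m=yellow(p); w=np.zeros_like(m); w[202:240,222:262]=1
X,_,_=cloud("side",p,d,m&w); X=X[X[:,2]>.02]; print('pad',len(X),np.median(X,0))
h=cv2.cvtColor(p,cv2.COLOR_BGR2HSV); w[:]=0; w[75:155,325:375]=1
C,_,_=cloud("side",p,d,(h[...,1]<40)&(h[...,2]>110)&w); C=C[C[:,2]>.2]; print('lid',len(C),C.min(0),C.max(0))
c,s_=np.cos(.265),np.sin(.265); r=(C[:,0]-.6575)*c+(C[:,1]-.191)*s_
k=np.polyfit(C[:,2],r,1); print('lid lean from upright rad',np.arctan(k[0]),'r at z0.2',np.polyval(k,.2))
E
```

```text
5.775 [0.38198121 0.14559386 0.19807731] [ 0.81507603 -0.29162348 -0.00931725]
pad 432 [0.49616807 0.13927738 0.06017927]
lid 1764 [0.71424812 0.14725466 0.20004704] [0.76476772 0.28474501 0.30788662]
lid lean from upright rad 0.23160563078872676 r at z0.2 0.07386496361023001
```

View pics/s4.png

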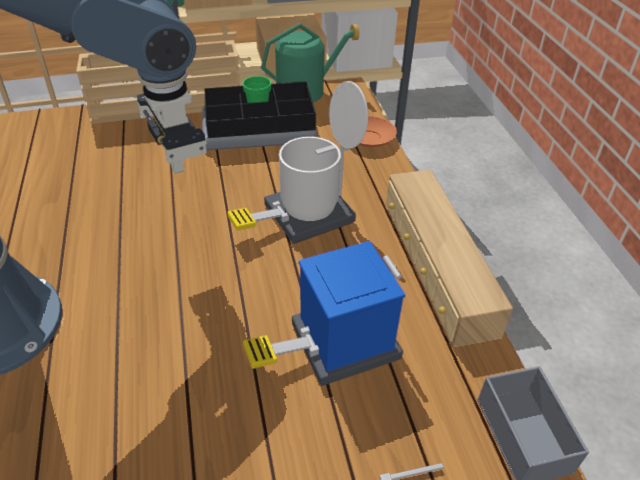

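View pics/t4.png

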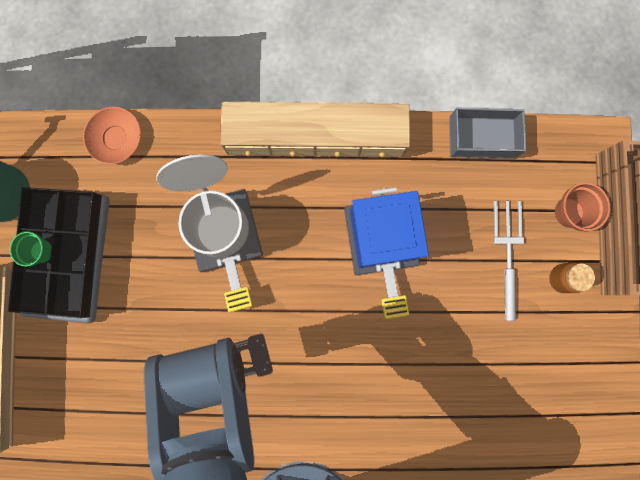

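The caddy's lid stands open at side (349,115), leaning about 0.23 rad past upright. Its pedal is back up at 60 mm, seen at side (242,217). The blue bin is shut and nothing is touching the robot, so I'm handing the job in.

```bash
python3 - <<'E'
from bench import env
print(env.sign_off())
E
```

```text
the job is handed in; nothing more can be done
None
```

The white caddy is open and ready, and the job is handed in; sign-off gave no verdict. I pressed its yellow pedal to the stop with closed fingers and held it there for about a second. Then I let it up smoothly and backed the arm away, finishing at about 5.8 s on the robot's clock.

- **At the stop:** the fingertips were at 32 mm and no longer moving. The upward force rose to about 28 N, well past the 15 N the spring needs.
- **After release:** the pad is back at 60 mm. The lid stays open, leaning about 0.23 rad past upright, which matches its fully open 1.8 rad.
- **Surroundings:** the blue bin is still shut in both views. The arm is clear, with about 1 N or less on the wrist, which is noise level.
- **Disagreement:** the median of the pad points from the side camera is about 7 mm off the top camera's in y. I put that down to stripes and shading in the colour segmentation. The rectangles fitted to the pad agreed within 2 mm, and I used those. No checks failed.

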